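# Cover the cup and hold the centrepiece tray up for its photo

### The job

Put the loose blue lid on the white cup of the wooden centrepiece tray, so that it sits seated and level, and let go of it. Then lift the tray by its upright handle and carry it close to level, so that the loose green ball stays in its pocket and the lid on its cup, to the round blue display mat. Finish still holding the tray in the gripper, level and still, with its middle over the middle of the mat and its underside about 10 cm above it, ready for the price photo; do not set it down, and leave the other goods alone.

Things in the scene. Friction and masses are not known exactly. Their poses are not given: they have to be found in the camera images.
- tray: wooden tray, 260 x 130 mm (its x by y), floor 8 mm thick, edges 16 mm high, with all that is fixed to it about 0.5 kg (with hidden variation). Origin: centre of its underside; z up. Its x axis is the long one: the white cup is fixed at x = +80 mm, the brass ball pocket at x = -80 mm, both at y = 0, and the upright handle at the middle
- tray_grip (a point): grip point of the tray's handle: a pale wooden board standing at the tray's centre, 16 mm thick along the tray's x, 46 mm wide along its y, top 125 mm above the tray's underside. This point is on its centre line, 103 mm above the underside; pinch the 16 mm thickness from above, fingers closing along the tray's x. The seated lid's knob tops out at 69 mm, the ball at 52 mm
- cup_rim (a point): centre of the mouth of the white round cup on the tray, 42 mm above the tray's underside; cup 72 mm outside, 64 mm inside diameter, 30 mm deep. Axes as the tray's
- pocket (a point): where the ball's centre lies when the ball is centred in the pocket: 30 mm above the tray's underside. The pocket is a brass ring 5 mm high, 36 mm inside and 48 mm outside diameter, on the tray's floor; the ball has about 4 mm of play in it to each side and rolls out over the ring if the tray tips some 40 degrees
- ball_center (a point): centre of the loose green glass ball, 44 mm diameter, about 60 g, lying in the pocket
- lid: loose round blue lid, about 70 g: disc 74 mm diameter, 5 mm thick, over a plug 56 mm diameter, 8 mm high that enters the cup with 4 mm of play; upright brass knob on top. It lies plug down on the table. Origin: centre of the plug's underside; z up; whole height 35 mm. Seated, its origin is 34 mm above the tray's underside
- lid_seat (a point): centre of the underside of the lid's disc, 8 mm above the lid's origin; it meets point cup_rim when the lid is seated
- lid_knob (a point): centre-line point of the lid's brass knob, 26 mm above the lid's origin; the knob is a cylinder 18 mm in diameter, from 13 to 35 mm above the origin
- mat: round blue display mat with a grey middle, fixed to the table, 240 mm diameter, 3 mm thick; origin: centre of its underside. The tray starts on one side of the table, left or right, and the mat is on the other
- bowl: bystander: small terracotta bowl, 80 mm across, 42 mm high; origin at centre of its underside. It and the lid lie in the middle between tray and mat, one nearer the robot, one farther
- mill: bystander: dark wooden pepper mill, 56 mm across, 200 mm high, in the back row; origin at centre of its underside
- candlestick: bystander: white candlestick, 84 mm across, 160 mm high, in the back row; origin at centre of its underside
- jar: bystander: amber glass jar, 72 mm across, 120 mm high, at the left edge; origin at centre of its underside
- mug: bystander: red mug, 80 mm across without its handle, 95 mm high, in the back row; origin at centre of its underside
- canister: bystander: aluminium canister, 80 mm across, 130 mm high, at the right edge; origin at centre of its underside
Things that resemble listed ones, but are neither listed nor needed, are in the scene too. Several things have the shape of the mat; the one meant has the colours described above. Several things look just like the lid: the one meant starts nearest to the robot's base.

How it is judged (in metres and radians):
On the way, in this order (a step that is already met when the one before it is completed fails the run):
1. the lid sits seated and level on the cup, let go, while the tray still stands on the table (distance between lid_seat and cup_rim below 0.007 m and angle between the z axis of lid and the z axis of tray, either way round below 0.06 rad and contact force between lid and the fingers below 0.1 N and height (world z) of tray below 0.01 m), for 0.3 s.
2. the tray is lifted clear in the fingers with the lid seated and the ball in its pocket (distance between lid_seat and cup_rim below 0.007 m and angle between the z axis of lid and the z axis of tray, either way round below 0.06 rad and distance between ball_center and pocket below 0.012 m and height (world z) of tray above 0.04 m and contact force between tray and the fingers above 1 N), for 0.3 s.
At the end, for the whole second after the job is handed in: Gripper still holds the tray (over 1 N), at rest, within 0.1 rad of level, centre within 40 mm of the mat's, underside 65-160 mm above the table, touching no mat or other goods; ball within 12 mm of its centred place in the pocket; lid within 7 mm and 0.06 rad of its seat (horizontal distance between tray and mat below 0.04 m and height (world z) of tray between 0.065 and 0.16 m and angle between tray's own z axis and vertical below 0.1 rad and linear speed of tray below 0.02 m/s and angular speed of tray below 0.1 rad/s and distance between ball_center and pocket below 0.012 m and distance between lid_seat and cup_rim below 0.007 m and angle between the z axis of lid and the z axis of tray, either way round below 0.06 rad and contact force between tray and the fingers above 1 N and contact force between tray and mat below 0.1 N and contact force between tray and bowl below 0.1 N and contact force between tray and mill below 0.1 N and contact force between tray and candlestick below 0.1 N and contact force between tray and jar below 0.1 N and contact force between tray and mug below 0.1 N and contact force between tray and canister below 0.1 N); the arm keeps its last pose, push and grip.
It fails at once if the ball leaves its pocket (distance between ball_center and pocket above 0.016 m).
It fails at once if the tray is tipped by more than 0.35 rad (20 degrees) (angle between tray's own z axis and vertical above 0.35 rad).
It fails at once if one of the other goods is moved by more than 30 mm or tipped over (distance of any of bowl, mill, candlestick, jar, mug, canister from where it was at the start of the episode above 0.03 m or angle between any of bowl, mill, candlestick, jar, mug, canister's own z axis and vertical above 0.5 rad).
It also fails if it takes over 64 s, if anything falls off the work surface, if the arm or the gripper's body presses on something with over 40 N, if the wrist force passes 120 N, or if a joint passes its speed limit or range.

### The arm

A 6-joint arm with a two-finger parallel gripper is mounted at the origin on the work surface. World frame = base frame: x ahead of the robot, y to its left, z up, the work surface at z = 0. Lengths are in mm, angles in rad, forces in N, time in s.
With the tool pointing down it reaches from about 300 to 775 mm from the base axis. Payload 14.6 kg.
Tool frame: the origin (TCP) lies at the very end of the fingers, on their centre line; the grasp point (between the pads) lies 19 mm behind it; z points along the fingers, y is the line along which they close (so a half turn about z gives the same grasp; the last joint's range is limited). The gripper opens to 94 mm and grips with 3 to 60 N. Pads are 16 mm wide; open, the fingers measure 119 mm over their backs; the gripper's body (75 mm by 177 mm) begins 78 mm behind the grasp point.
Start: joints at [-1.232, 0.3, 1.521, -0, 1.321, -0.067], TCP at [217.107, -505.325, 205.446] pointing down, gripper open.
Joint ranges: [-3.03, 3.03], [-0.79, 2.21], [0.23, 2.52], [-1.04, 4.18], [0, 3.07], [-2.55, 2.55]. Speed limits (rad/s): [2.22, 2.22, 2.57, 3.14, 3.14, 3.14].

### API

Orientations are given as [roll, pitch, yaw] about the fixed x, y, z axes, in that order (R = Rz(yaw) Ry(pitch) Rx(roll)).
In Python, from cell import manip, eyes, ticket gives the robot as it stands. The module is installed in compiled form; this text tells all that it offers.
- The arm moves only by the tool arm_command, never from a script. Its argument "plan" is a list of rows, each a list of 5 numbers: the opening, from -1 (shut) to 1 (fully open), then the shift along the tool's x, y, z in m, then the turn about the tool's z in rad. In form: [[jaw, dx, dy, dz, roll], ...]. A call has 1 to 20 rows; each row shifts and turns the commanded pose from where the row before left it, along the tool's axes as they then stand; what a row does not reach is not made up. A row lasts 1/8 s, in which the tool goes at most 62.5 mm and 10.7 degrees, less where a joint would pass 70% of its speed; a pose out of reach is approached as far as the arm can. A call is refused whole if a number of a shift passes 0.0625 or a number of a turn 0.188, either way. A call with a gripper value outside its range is refused whole. The fingers move at their own pace and stop on an object; "newtons" is the grip in N (left out, the last holds). Time passes only in rows, so rows that do not move let the fingers close. It gives the time, the measured TCP pose, the force, the opening and the grip force at its end, in the units of the state.
- manip.read_state(): the state, without advancing time (a new reading comes with each control period).
- eyes.camera(name): name is "side" or "top"; returns a dict with "img" (420x560x3 uint8, blue, green, red), "z_map" (420x560 float32, mm along the optical axis (not along the pixel's ray), 0 where there is no reading), "fx", "fy", "cx", "cy" (pixels), "eye" and "orientation" of the camera in the world. Camera axes: x right, y down, z forward; pixel columns grow to the right and rows downward; lengths in mm; the calibration is good to about 2 mm. A picture is of the moment at which its call begins.
- ticket.sign_off(): hands the job in; it is judged then, once.
The state is a dict: "clock": time; "joints": joint angles; "qd": joint speeds; "effort": joint torques, N m; "eef_pos": TCP position; "eef_rot": TCP orientation; "wrist_force": force on the tool from outside, world axes, zero at the start; "moment": the same for the moment, N m; "finger_gap": finger opening in mm; "finger_force": force on a finger pad.
Only numpy, scipy, OpenCV 4.12 (cv2) and the standard library are available. Lean on these libraries where they do the work, as an engineer would, in place of code of your own. Each camera call takes 0.05 s, during which the arm holds its last target. There are 200 camera calls.

## Working session

There is one attempt and no reset: what is moved stays moved. The work goes in short steps, Python scripts to look and compute and a tool call to move; the robot and the scene stay as the last step left them, time stands still between calls to the robot, and variables do not carry over. Pictures are saved under pics/ and viewed, at most 10 in all, crops included, and the job is handed in when it is done.

Besides the shell and the picture viewer there is one more tool, called after ">>>" in YAML: its name, and indented under it one key for each argument. arm_command: Moves the arm, as the interface text tells. Its arguments: {"type":"object","properties":{"plan":{"type":"array"},"newtons":{"type":"number"}},"required":["plan"]}

```bash
mkdir -p pics; cat > h.py <<'E'
import numpy as np, cv2
from scipy.spatial.transform import Rotation as R
from cell import manip, eyes, ticket
def cam(n):
    c=eyes.camera(n); o=np.array(c["orientation"],float)
    c["R"]=o if o.shape==(3,3) else R.from_euler('xyz',o).as_matrix()
    return c
def cloud(c):
    z=c["z_map"].astype(float); v,u=np.mgrid[:z.shape[0],:z.shape[1]]
    p=np.stack([(u-c["cx"])/c["fx"]*z,(v-c["cy"])/c["fy"]*z,z],-1)
    w=p@c["R"].T+np.array(c["eye"]); w[z==0]=np.nan
    return w
def ray(c,u,v,h):
    d=c["R"]@np.array([(u-c["cx"])/c["fx"],(v-c["cy"])/c["fy"],1]); e=np.array(c["eye"])
    return e+d*(h-e[2])/d[2]
E
python3 - <<'E'
from h import *
print(manip.read_state())
ims=[]
for n in("top","side"):
    c=cam(n); print(n,c["eye"],c["orientation"],c["fx"],c["cx"],c["cy"]); cv2.imwrite(f"pics/{n}0.png",c["img"])
    w=cloud(c); print(np.round(w[::60,::80]).tolist() if n=="top" else "")
E
```

```text
{'clock': 0.0, 'joints': array([-1.23161973e+00,  3.00448473e-01,  1.52159292e+00,  2.58604225e-05,
        1.32068162e+00, -6.65996962e-02]), 'qd': array([-0.00101577, -0.00018854, -0.00069148,  0.00025107,  0.00061068,
        0.00072955]), 'effort': array([-9.12296559e-05, -5.31805158e+01, -3.52738166e+01,  7.08310073e-02,
        2.43772828e-02, -9.96318317e-05]), 'eef_pos': array([ 217.01889109, -505.0883703 ,  204.89372773]), 'eef_rot': array([-3.14046646e+00, -1.00219290e-04,  4.05769826e-01]), 'wrist_force': array([ 0.50601104,  0.98013832, -0.1942767 ]), 'moment': array([-0.00508743, -0.00709747, -0.0553411 ]), 'finger_force': 0.0, 'finger_gap': 94.22716842028322}
top [ 415.79675061  -29.64603964 1468.1501461 ] [-3.07162349 -0.00731913 -1.57054135] 437.8651276049929 276.78167783333964 208.9852625768764
[[[1667.0, 1403.0, -753.0], [1671.0, 988.0, -757.0], [1672.0, 568.0, -755.0], [1676.0, 148.0, -758.0], [1671.0, -272.0, -747.0], [1671.0, -692.0, -742.0], [1679.0, -1119.0, -754.0]], [[1342.0, 1385.0, -745.0], [1342.0, 971.0, -743.0], [1349.0, 562.0, -756.0], [1347.0, 145.0, -
[... 323 characters left out ...]
, 84.0, -1.0], [617.0, -186.0, 2.0], [617.0, -457.0, 1.0], [617.0, -727.0, 4.0]], [[414.0, 1266.0, -621.0], [415.0, 614.0, 3.0], [415.0, 349.0, 1.0], [415.0, 82.0, 2.0], [415.0, -185.0, -3.0], [415.0, -454.0, -2.0], [415.0, -722.0, 1.0]], [[116.0, 1333.0, -750.0], [217.0, 609.0, 2.0], [217.0, 345.0, 5.0], [217.0, 81.0, 2.0], [216.0, -184.0, -2.0], [217.0, -449.0, 3.0], [280.0, -497.0, 469.0]], [[-176.0, 1318.0, -746.0], [24.0, 602.0, 2.0], [23.0, 342.0, 1.0], [178.0, 37.0, 581.0], [202.0, -113.0, 671.0], [183.0, -275.0, 601.0], [162.0, -467.0, 524.0]]]
side [-110.99173387  843.95432365 1129.00335426] [-2.32274192 -0.00870801 -2.53609272] 512.0250766020536 273.8283597121154 212.35389775068674
```

View pics/top0.png

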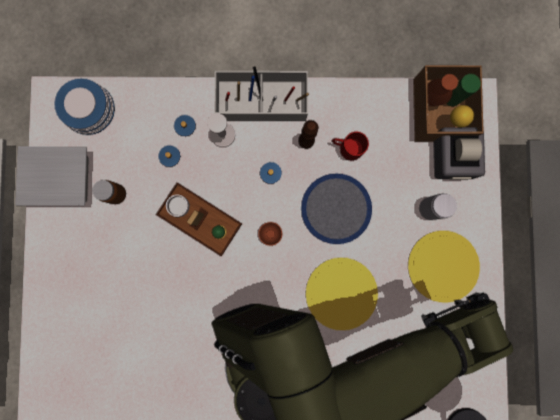

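View pics/side0.png

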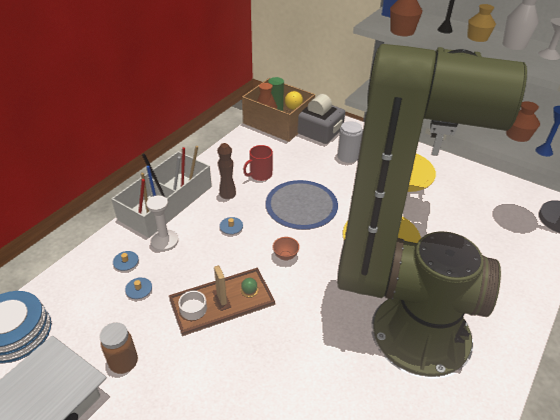

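Top view candidates for the lid are the blue discs with brass knobs at (184,125), (170,156) and (271,172). The last is between tray and mat and looks nearest the base. For the mat: the blue ring with a grey middle at (337,208), not the yellow rounds or the plate stack at (82,104). The tray is at (199,218), with the cup at its upper-left end and the ball at (218,232).

```bash
cat > m.py <<'E'
from h import *
def blobs(c,m,amin=30):
    n,l,s,ce=cv2.connectedComponentsWithStats(m.astype(np.uint8)); return [(ce[i],s[i,4],l==i) for i in range(1,n) if s[i,4]>=amin]
E
python3 - <<'E'
from m import *
for n in("top","side"):
    c=cam(n); hsv=cv2.cvtColor(c["img"],cv2.COLOR_BGR2HSV); h,s,v=hsv[...,0],hsv[...,1],hsv[...,2]; w=cloud(c)
    print(n)
    for nm,m,z in (("blue",(h>95)&(h<125)&(s>110)&(v>50),10),("green",(h>50)&(h<90)&(s>80),30),("wood",(h<20)&(s>80)&(v>40)&(v<200)&(w[...,2]<30)&(w[...,2]>-30),12)):
        for ce,a,mm in blobs(c,m):
            p=np.nanmedian(w[mm],0); r=ray(c,*ce,z)
            ext=cv2.minAreaRect(np.argwhere(mm)[:,::-1].astype(np.float32))
            hull=cv2.convexHull(np.argwhere(mm)[:,::-1].astype(np.int32)); M=cv2.moments(hull)
            hc=(M['m10']/M['m00'],M['m01']/M['m00']) if M['m00'] else ce
            print(nm,np.round(ce),a,"depthmed",np.round(p),"ray",np.round(r),"hull",np.round(ray(c,*hc,z)), np.round(np.linalg.norm(r[:2])))
            if nm=="wood" and a>800:
                print("  corners",[np.round(ray(c,*q,16)).tolist() for q in cv2.boxPoints(ext)])
    cv2.imwrite("pics/crop_%s.png"%n, cv2.resize(c["img"][140:270,140:390] if n=="top" else c["img"][200:345,110:310],None,fx=3,fy=3,interpolation=cv2.INTER_CUBIC))
E
```

```text
top
blue [ 81. 104.] 1021 depthmed [852. 594.  67.] ray [874. 623.  10.] hull [877. 625.  10.] 1073.0
blue [185. 126.] 247 depthmed [797. 269.  14.] ray [800. 271.  10.] hull [802. 272.  10.] 845.0
blue [169. 156.] 248 depthmed [692. 318.  14.] ray [696. 321.  10.] hull [697. 322.  10.] 767.0
blue [270. 173.] 258 depthmed [638. -18.  13.] ray [640. -19.  10.] hull [641. -19.  10.] 640.0
blue [336. 209.] 728 depthmed [ 518. -240.    3.] ray [ 519. -239.   10.] hull [ 520. -239.   10.] 571.0
green [465.  88.] 515 depthmed [ 887. -630.  146.] ray [ 925. -675.   30.] hull [ 924. -674.   30.] 1145.0
green [218. 231.] 103 depthmed [442. 150.  47.] ray [443. 153.  30.] hull [443. 153.  30.] 468.0
wood [439. 117.] 570 depthmed [ 834. -592.    6.] ray [ 832. -591.   12.] hull [ 833. -598.   12.] 1021.0
wood [353. 145.] 227 depthmed [ 735. -299.    5.] ray [ 733. -298.   12.] hull [ 733. -298.   12.] 791.0
wood [339. 147.] 32 depthmed [ 735. -251.   22.] ray [ 728. -251.   12.] hull [ 725. -253.   12.] 770.0
wood [202. 221.] 2189 depthmed [477. 204.  10.] ray [479. 209.  12.] hull [485. 219.  
[... 1167 characters left out ...]
ood [286. 109.] 52 depthmed [ 873. -683.    8.] ray [ 868. -678.   12.] hull [ 868. -679.   12.] 1102.0
wood [269. 130.] 336 depthmed [ 834. -511.   16.] ray [ 841. -519.   12.] hull [ 838. -530.   12.] 988.0
wood [260. 175.] 153 depthmed [ 700. -260.   17.] ray [ 707. -269.   12.] hull [ 710. -273.   12.] 756.0
wood [285. 248.] 258 depthmed [445. -34.  15.] ray [445. -35.  12.] hull [446. -36.  12.] 447.0
wood [225. 301.] 2596 depthmed [470. 212.   8.] ray [469. 218.  12.] hull [480. 225.  12.] 517.0
  corners [[604.0, 294.0, 16.0], [464.0, 58.0, 16.0], [353.0, 152.0, 16.0], [490.0, 367.0, 16.0]]
wood [125. 366.] 170 depthmed [538. 515.  18.] ray [545. 511.  12.] hull [551. 507.  12.] 747.0
```

View pics/crop_top.png

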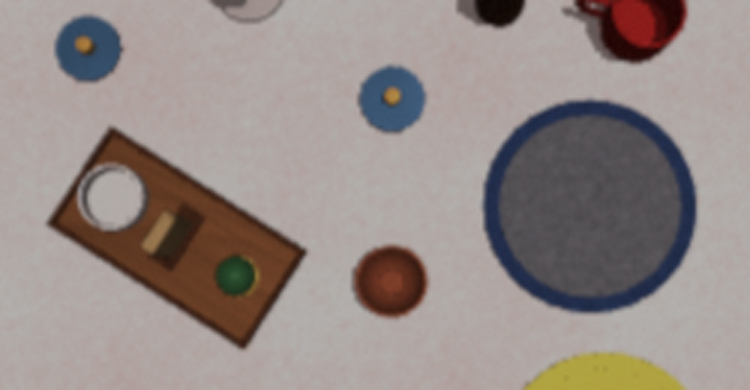

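The crop shows the three-way choice clearly: lid at crop (392,98), bowl (390,281), ringed grey mat (590,206), tray at left with cup (112,197), handle and ball (235,275). The chosen lid is 640 mm from the base, and its look-alikes are at 767 and 845 mm. Moving above the lid now.

>>> arm_command:
  plan:
    - [0.06,0.0415,-0.02,0,0]
    - [0.06,0.0415,-0.02,0,0]
    - [0.06,0.0415,-0.02,0,0]
    - [0.06,0.0415,-0.02,0,0]
    - [0.06,0.0415,-0.02,0,0]
    - [0.06,0.0415,-0.02,0,0]
    - [0.06,0.0415,-0.02,0,0]
    - [0.06,0.0415,-0.02,0,0]
    - [0.06,0.0415,-0.02,0,0]
    - [0.06,0.0415,-0.02,0,0]
    - [0.06,0.0415,-0.02,0,0]
    - [0.06,0.0415,-0.02,0,0]
    - [0.06,0.0415,-0.02,0,0]
    - [0.06,0.0415,-0.02,0,0]
  newtons: 15

```text
clock: 1.95
eef_pos: [641.2, -17.4, 205.2]
eef_rot: [-3.141, 0.0, 0.406]
wrist_force: [-0.1, -0.1, 0.6]
finger_gap: 50.3
finger_force: 0.0
```

>>> arm_command:
  plan:
    - [0.06,0,0,0,-0.181]
    - [0.06,0,0,0,-0.181]
    - [0.06,0,0,0,-0.181]
    - [0.06,0,0,0,-0.181]
    - [0.06,0,0,0,-0.181]
    - [0.06,0,0,0,-0.181]
    - [0.06,0,0,0,-0.181]
    - [0.06,0,0,0,-0.181]
    - [0.06,0,0,0,-0.181]
    - [0.06,0,0,0,-0.181]
    - [0.06,0,0,0,-0.181]
    - [0.06,0,0,0,-0.181]
    - [0.06,0,0,0,0]
    - [0.06,0,0,0,0]

```text
clock: 3.7
eef_pos: [640.3, -18.7, 205.3]
eef_rot: [-3.141, -0.0, 2.574]
wrist_force: [-0.1, -0.1, -0.3]
finger_gap: 49.7
finger_force: 0.0
```

```bash
python3 - <<'E'
from m import *
s=manip.read_state(); print(s["eef_pos"],s["eef_rot"],s["finger_gap"],s["joints"],s["clock"])
c=cam("top"); w=cloud(c); im=c["img"]; hsv=cv2.cvtColor(im,cv2.COLOR_BGR2HSV)
x,y=np.mgrid[0:1,0:1]
# cup ring by cloud height near rim and whiteness
reg=(np.hypot(w[...,0]-528,w[...,1]-287)<60)
m=reg&(w[...,2]>30)&(w[...,2]<55)&(hsv[...,1]<60); p=np.argwhere(m)[:,::-1].astype(np.float32)
hull=cv2.convexHull(p); e=cv2.fitEllipse(hull); print("cup",e,ray(c,*e[0],42),len(p))
reg=(np.hypot(w[...,0]-485,w[...,1]-219)<40); m=reg&(w[...,2]>100)
p=w[m]; print("handle n",len(p),np.median(p,0),p.min(0),p.max(0)); 
q=np.argwhere(m)[:,::-1].astype(np.float32); print(ray(c,*q.mean(0),125), cv2.minAreaRect(q))
h,sa,v=[hsv[...,i] for i in range(3)]
for ce,a,mm in blobs(c,(h>95)&(h<125)&(sa>110)&(v>50),100): print("blue",ce,a,ray(c,*cv2.minEnclosingCircle(np.argwhere(mm)[:,::-1].astype(np.float32))[0],13)[:2])
for n in ("side",):
    c=cam(n); w=cloud(c); hsv=cv2.cvtColor(c["img"],cv2.COLOR_BGR2HSV)
    reg=(np.hypot(w[...,0]-485,w[...,1]-219)<50); m=reg&(w[...,2]>60); p=w[m]; print("side handle",np.median(p,0),p.min(0),p.max(0))
    reg=(np.hypot(w[...,0]-528,w[...,1]-287)<50); m=reg&(w[...,2]>36)&(w[...,2]<60)&(hsv[...,1]<60); p=w[m]; print("cup",(p.min(0)+p.max(0))/2,p.max(0)-p.min(0))
    print("lids h",sorted(set(hsv[225,225:238,0])),hsv[228,222],hsv[290,135])
E
```

```text
[640.34326749 -18.72556105 205.31187147] [-3.14146253e+00 -2.56781840e-04  2.57359966e+00] 49.68932087948922 [-8.63997516e-02  5.05978327e-01  1.23546688e+00  3.67224154e-06
  1.40043529e+00 -1.08920372e+00] 3.7
cup ((176.55137634277344, 204.9552001953125), (21.050453186035156, 22.765378952026367), 90.59246826171875) [528.67804464 286.87990706  42.        ] 108
handle n 94 [485.24652651 218.50536291 124.17921255] [466.62377767 202.49230883 101.13190548] [506.86026748 236.5361676  132.16512497]
[485.94551064 218.45115016 125.        ] ((192.67648315429688, 216.70590209960938), (6.345447540283203, 14.920376777648926), 30.963754653930664)
blue [ 81.         103.99015748] 1016 [875.43135566 623.68682221]
blue [184.62396694 125.62809917] 242 [799.69394606 271.2787752 ]
blue [169.3647541  156.12295082] 244 [696.79933538 320.79157063]
blue [336.21103448 208.79310345] 725 [ 520.10127932 -238.72655238]
side handle [473.00701777 227.04170759 107.51340538] [460.44213658 201.26253173  60.36975727] [507.24233568 238.08761669 126.37724288]
cup [525.24963289 288.05650861  40.97213394] [74.36648643 75.10437112  9.89683549]
lids h [np.uint8(17), np.uint8(18), np.uint8(90), np.uint8(108), np.uint8(110)] [108  56 101] [105  93 162]
```

Pose is above the lid, with cup, handle and lid mutually consistent. Descending to just over the knob for one close look.

>>> arm_command:
  plan:
    - [0.06,0,0,0.04,0]
    - [0.06,0,0,0.04,0]
    - [0.06,0,0,0.04,0]
    - [0.06,0,0,0.03,0]
    - [0.06,0,0,0,0]

```text
clock: 4.42
eef_pos: [639.3, -18.6, 53.4]
eef_rot: [-3.14, -0.004, 2.576]
wrist_force: [-0.1, 0.1, 1.0]
finger_gap: 49.8
finger_force: 0.0
```

```bash
python3 - <<'E'
from m import *
c=cam("side"); cv2.imwrite("pics/s1.png",cv2.resize(c["img"][130:290,140:340],None,fx=3.5,fy=3.5,interpolation=cv2.INTER_CUBIC))
hsv=cv2.cvtColor(c["img"],cv2.COLOR_BGR2HSV);w=cloud(c)
reg=np.hypot(w[...,0]-640,w[...,1]+19)<45
m=reg&(w[...,2]<40)&(hsv[...,0]>10)&(hsv[...,0]<25)&(hsv[...,1]>100)
q=np.argwhere(m)[:,::-1]; print(len(q),q.mean(0) if len(q) else 0, np.median(w[m],0), ray(c,*q.mean(0),24))
E
```

```text
30 [230.66666667 222.03333333] [635.1097307  -16.01706248  29.43015553] [637.74733894 -19.95462633  24.        ]
```

View pics/s1.png

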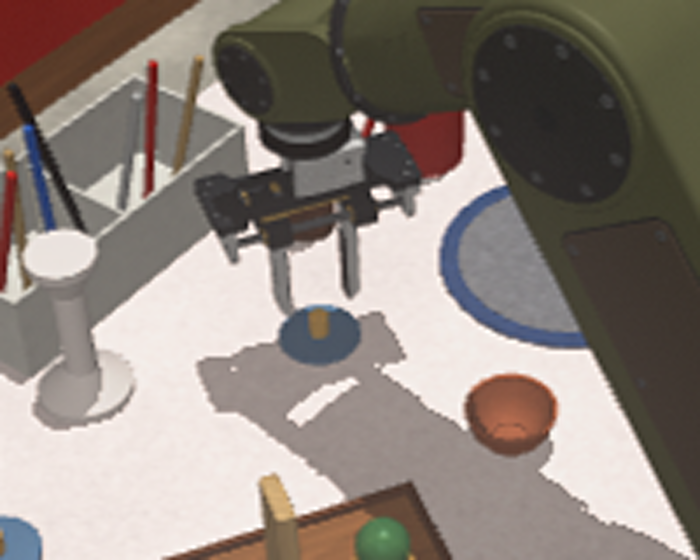

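The fingers, at crop (283,300) and (350,290), straddle the brass knob at (318,322), and nothing is in the way. Descending and closing.

>>> arm_command:
  plan:
    - [0.06,0,0,0.015,0]
    - [0.06,0,0,0.015,0]
    - [0.06,0,0,0.008,0]
    - [0.06,0,0,0,0]
    - [-1,0,0,0,0]
    - [-1,0,0,0,0]
    - [-1,0,0,0,0]
    - [-1,0,0,0,0]
    - [-1,0,0,0,0]
    - [-1,0,0,0,0]
  newtons: 15

```text
clock: 5.72
eef_pos: [640.5, -18.7, 17.7]
eef_rot: [3.141, 0.0, 2.578]
wrist_force: [-0.7, -0.8, 2.5]
finger_gap: 17.6
finger_force: 15.0
```

>>> arm_command:
  plan:
    - [-1,0,0,-0.02,0]
    - [-1,0,0,-0.03,0]
    - [-1,0,0,-0.04,0]
    - [-1,0,0,-0.03,0]
    - [-1,0.0258,0.0199,0,0]
    - [-1,0.0258,0.0199,0,0]
    - [-1,0.0258,0.0199,0,0]
    - [-1,0.0258,0.0199,0,0]
    - [-1,0.0258,0.0199,0,0]
    - [-1,0.0258,0.0199,0,0]
    - [-1,0.0258,0.0199,0,0]
    - [-1,0.0258,0.0199,0,0]
    - [-1,0.0258,0.0199,0,0]
    - [-1,0.0258,0.0199,0,0]
    - [-1,0,0,0,0]
    - [-1,0,0,0,0]

```text
clock: 7.72
eef_pos: [528.9, 287.0, 138.1]
eef_rot: [3.141, 0.0, 2.578]
wrist_force: [0.7, 0.4, -0.7]
finger_gap: 17.6
finger_force: 15.0
```

```bash
python3 - <<'E'
from m import *
s=manip.read_state(); print(s["eef_pos"],s["eef_rot"],s["finger_gap"],s["finger_force"])
for n in ("side","top"):
    c=cam(n); hsv=cv2.cvtColor(c["img"],cv2.COLOR_BGR2HSV);w=cloud(c); h,sa,v=[hsv[...,i] for i in range(3)]
    m=(np.hypot(w[...,0]-528,w[...,1]-287)<60)&(w[...,2]>95)&(w[...,2]<160)&(h>95)&(h<125)&(sa>45)
    print(n,m.sum()); 
    if m.sum()>20:
        q=np.argwhere(m)[:,::-1].astype(np.float32); e=cv2.fitEllipse(cv2.convexHull(q)); print(e,ray(c,*e[0],s["eef_pos"][2]-5),np.median(w[m],0),w[m].min(0),w[m].max(0))
    if n=="side": cv2.imwrite("pics/s2.png",cv2.resize(c["img"][190:350,110:310],None,fx=3.5,fy=3.5,interpolation=cv2.INTER_CUBIC))
E
```

```text
[528.87973746 286.96293581 138.14998196] [3.14121234e+00 4.39248927e-04 2.57780991e+00] 17.637959354046888 14.99973177909851
side 310
((187.52247619628906, 279.0525817871094), (22.125858306884766, 28.136594772338867), 77.4074935913086) [525.20850568 287.96242313 133.14998196] [515.03732293 297.14228203 132.17440467] [491.54927973 251.99389841 125.16531826] [561.03921703 324.29649911 139.57920307]
top 36
((176.41539001464844, 194.9962615966797), (3.761430025100708, 13.462335586547852), 132.78463745117188) [552.01299733 267.56075469 133.14998196] [551.91915645 266.14881798 133.15823914] [536.66033566 252.99678193 128.00319921] [564.6997132  284.54700178 140.13604956]
```

View pics/s2.png

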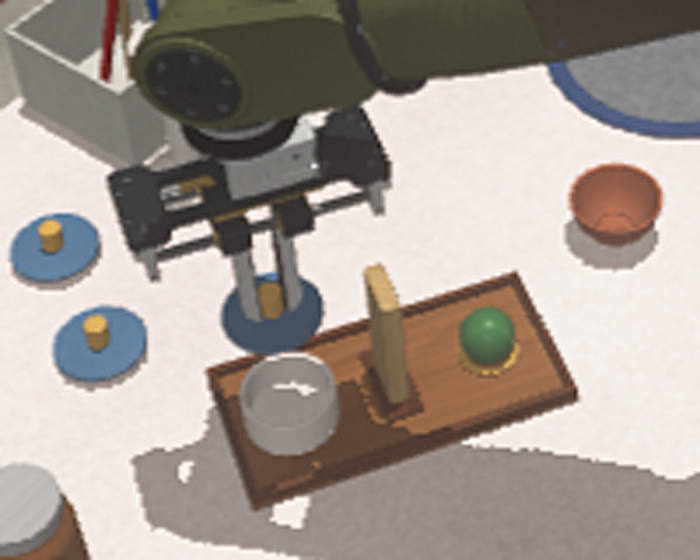

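The lid hangs level over the cup: its ellipse is at (187,279), about (525,288) in the side view, matching the cup's side estimate. Lowering.

>>> arm_command:
  plan:
    - [-1,0,0,0.03,0]
    - [-1,0,0,0.03,0]
    - [-1,0,0,0.01,0]
    - [-1,0,0,0.004,0]
    - [-1,0,0,0.004,0]
    - [-1,0,0,0.004,0]
    - [-1,0,0,0.002,0]
    - [-1,0,0,0,0]
    - [-1,0,0,0,0]

```text
clock: 8.95
eef_pos: [528.7, 287.4, 53.7]
eef_rot: [3.141, 0.0, 2.578]
wrist_force: [0.2, 0.1, -0.9]
finger_gap: 17.4
finger_force: 15.0
```

>>> arm_command:
  plan:
    - [-1,0,0,0.001,0]
    - [-1,0,0,0.001,0]
    - [-1,0,0,0,0]

```text
clock: 9.32
eef_pos: [528.7, 287.4, 51.7]
eef_rot: [3.141, 0.0, 2.578]
wrist_force: [-1.1, -1.0, 2.5]
finger_gap: 17.7
finger_force: 15.0
```

>>> arm_command:
  plan:
    - [-0.3,0,0,0,0]
    - [-0.3,0,0,0,0]
    - [-0.3,0,0,0,0]
    - [-0.3,0,0,0,0]
    - [-0.3,0,0,-0.02,0]
    - [-0.3,0,0,-0.04,0]
    - [-0.3,0,0,-0.04,0]
    - [-0.3,0,0,-0.03,0]
    - [-0.3,0,0,0,0]

```text
clock: 10.45
eef_pos: [529.4, 287.7, 183.8]
eef_rot: [3.138, 0.002, 2.578]
wrist_force: [0.0, 0.4, -1.5]
finger_gap: 32.7
finger_force: 0.0
```

```bash
python3 - <<'E'
from m import *
s=manip.read_state(); print(s["eef_pos"],s["eef_rot"],s["finger_gap"],s["finger_force"])
c=cam("side"); hsv=cv2.cvtColor(c["img"],cv2.COLOR_BGR2HSV);w=cloud(c); h,sa,v=[hsv[...,i] for i in range(3)]
m=(np.hypot(w[...,0]-528,w[...,1]-287)<60)&(w[...,2]>30)&(w[...,2]<80)&(h>95)&(h<125)&(sa>45)
p=w[m]; A=np.c_[p[:,:2]-[527,287],np.ones(len(p))]; print(m.sum(),"tilt,z",np.linalg.lstsq(A,p[:,2],rcond=None)[0],(p.min(0)+p.max(0))/2)
cv2.imwrite("pics/s3.png",cv2.resize(c["img"][190:350,110:310],None,fx=3.5,fy=3.5,interpolation=cv2.INTER_CUBIC))
E
```

```text
[529.43783971 287.74369112 183.77695107] [3.13805406e+00 2.21347434e-03 2.57780415e+00] 32.71627865021052 0.0
406 tilt,z [-6.57042312e-03  8.22926451e-03  4.53588364e+01] [526.80412805 287.16875081  44.28191561]
```

View pics/s3.png

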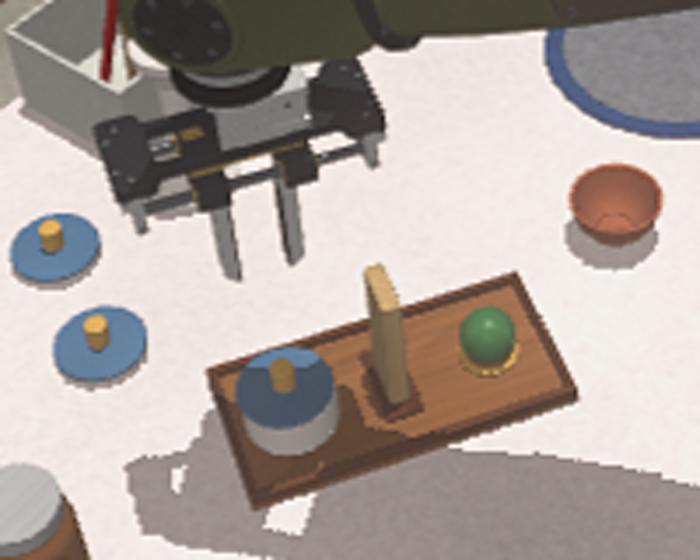

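The lid is seated: the disc lies flat on the cup at crop (285,388), tilt under 0.012, and the ball is in its ring at (488,335). Going to the handle.

>>> arm_command:
  plan:
    - [0.0,0,-0.027,0,0]
    - [0.0,0,-0.027,0,0]
    - [0.0,0,-0.027,0,0]
    - [0.0,0,0,0,0]
    - [0.0,0,0,0,0]

```text
clock: 11.12
eef_pos: [485.5, 219.2, 180.8]
eef_rot: [-3.141, -0.001, 2.578]
wrist_force: [-0.3, -0.4, 0.2]
finger_gap: 46.8
finger_force: 0.0
```

```bash
python3 - <<'E'
from m import *
s=manip.read_state(); print(s["eef_pos"],s["finger_gap"])
c=cam("side"); cv2.imwrite("pics/s4.png",cv2.resize(c["img"][190:350,110:310],None,fx=3.5,fy=3.5,interpolation=cv2.INTER_CUBIC))
E
```

```text
[485.50655818 219.23011392 180.81822009] 46.82239890056313
```

View pics/s4.png

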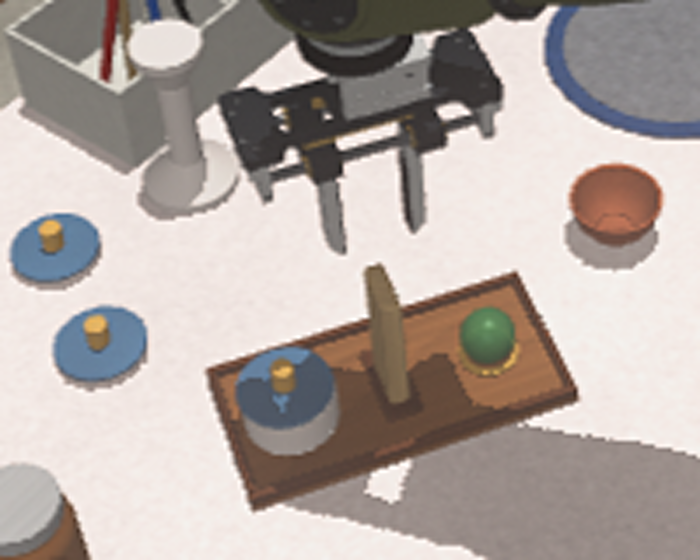

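The fingers at crop (340,245) and (417,225) straddle the handle top at (375,268). Lowering to TCP 84 mm and gripping.

>>> arm_command:
  plan:
    - [0.0,0,0,0.03,0]
    - [0.0,0,0,0.03,0]
    - [0.0,0,0,0.025,0]
    - [0.0,0,0,0.011,0]
    - [0.0,0,0,0,0]
    - [-0.3,0,0,0,0]
    - [-0.5,0,0,0,0]
    - [-0.6,0,0,0,0]
    - [-1,0,0,0,0]
    - [-1,0,0,0,0]
    - [-1,0,0,0,0]
    - [-1,0,0,0,0]
  newtons: 50

```text
clock: 12.68
eef_pos: [485.5, 218.8, 85.8]
eef_rot: [3.141, 0.0, 2.578]
wrist_force: [-2.4, -2.3, 5.3]
finger_gap: 15.9
finger_force: 50.0
```

Gripped. Lifting gently by 100 mm.

>>> arm_command:
  plan:
    - [-1,0,0,-0.001,0]
    - [-1,0,0,-0.002,0]
    - [-1,0,0,-0.004,0]
    - [-1,0,0,-0.006,0]
    - [-1,0,0,-0.008,0]
    - [-1,0,0,-0.01,0]
    - [-1,0,0,-0.01,0]
    - [-1,0,0,-0.01,0]
    - [-1,0,0,-0.01,0]
    - [-1,0,0,-0.01,0]
    - [-1,0,0,-0.01,0]
    - [-1,0,0,-0.008,0]
    - [-1,0,0,-0.006,0]
    - [-1,0,0,-0.004,0]
    - [-1,0,0,-0.002,0]
    - [-1,0,0,0,0]
    - [-1,0,0,0,0]
    - [-1,0,0,0,0]

```text
clock: 14.92
eef_pos: [485.3, 218.9, 186.3]
eef_rot: [-3.141, -0.0, 2.578]
wrist_force: [1.3, -0.3, -5.2]
finger_gap: 15.8
finger_force: 50.0
```

```bash
python3 - <<'E'
from m import *
s=manip.read_state(); print(s["eef_pos"],s["finger_gap"],s["moment"],s["wrist_force"])
c=cam("side"); cv2.imwrite("pics/s5.png",cv2.resize(c["img"][130:330,100:340],None,fx=3,fy=3,interpolation=cv2.INTER_CUBIC))
E
```

```text
[485.30212446 218.87621749 186.27553882] 15.782935698460166 [-0.01304697 -0.0862481  -0.04728338] [ 1.30235618 -0.34522382 -5.20763301]
```

View pics/s5.png

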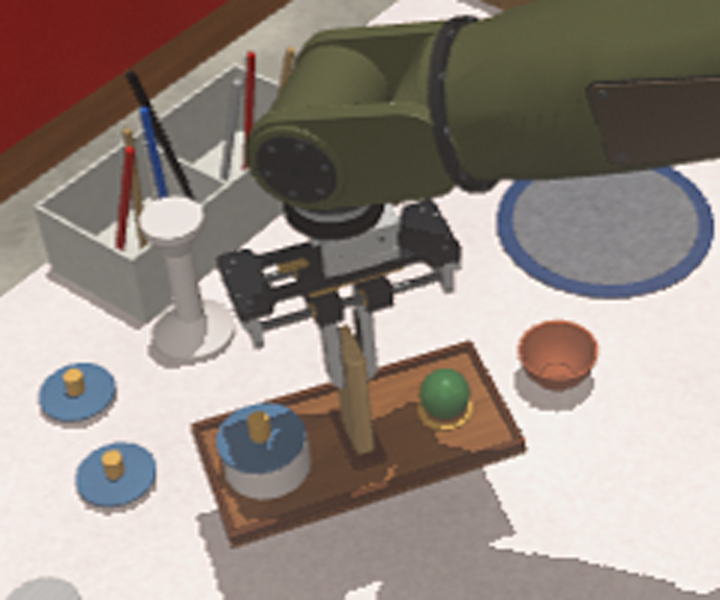

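The tray hangs level with the lid at crop (260,440) and the ball at (445,395) both in place. Carrying it gently to the mat.

>>> arm_command:
  plan:
    - [-1,-0.0024,-0.0032,0,0]
    - [-1,-0.0048,-0.0064,0,0]
    - [-1,-0.0072,-0.0096,0,0]
    - [-1,-0.0095,-0.0128,0,0]
    - [-1,-0.0119,-0.0161,0,0]
    - [-1,-0.0119,-0.0161,0,0]
    - [-1,-0.0119,-0.0161,0,0]
    - [-1,-0.0119,-0.0161,0,0]
    - [-1,-0.0119,-0.0161,0,0]
    - [-1,-0.0119,-0.0161,0,0]
    - [-1,-0.0119,-0.0161,0,0]
    - [-1,-0.0119,-0.0161,0,0]
    - [-1,-0.0119,-0.0161,0,0]
    - [-1,-0.0119,-0.0161,0,0]

```text
clock: 16.73
eef_pos: [502.8, -22.2, 186.5]
eef_rot: [-3.142, 0.0, 2.577]
wrist_force: [-0.8, 0.5, -5.3]
finger_gap: 15.7
finger_force: 50.0
```

>>> arm_command:
  plan:
    - [-1,-0.0119,-0.0161,0,0]
    - [-1,-0.0119,-0.0161,0,0]
    - [-1,-0.0119,-0.0161,0,0]
    - [-1,-0.0119,-0.0161,0,0]
    - [-1,-0.0119,-0.0161,0,0]
    - [-1,-0.0119,-0.0161,0,0]
    - [-1,-0.0119,-0.0161,0,0]
    - [-1,-0.0119,-0.0161,0,0]
    - [-1,-0.0119,-0.0161,0,0]
    - [-1,-0.0095,-0.0128,0,0]
    - [-1,-0.0072,-0.0096,0,0]
    - [-1,-0.0048,-0.0064,0,0]
    - [-1,-0.0024,-0.0032,0,0]
    - [-1,0,0,0,0]
    - [-1,0,0,0,0]
    - [-1,0,0,0,0]
    - [-1,0,0,0,0]
    - [-1,0,0,0,0]

```text
clock: 18.98
eef_pos: [519.2, -240.0, 186.5]
eef_rot: [3.142, 0.0, 2.578]
wrist_force: [-0.4, 0.3, -7.1]
finger_gap: 16.0
finger_force: 50.0
```

```bash
python3 - <<'E'
from m import *
s=manip.read_state(); print(s["eef_pos"],s["eef_rot"],s["finger_gap"],s["finger_force"],s["wrist_force"],abs(s["qd"]).max())
a=cam("side")["img"]; b=cam("top")["img"]
cv2.imwrite("pics/f.png",np.vstack([cv2.resize(a[90:280,180:460],(760,300)) if 0 else cv2.resize(a[90:290,180:460],None,fx=1.5,fy=1.5), cv2.resize(b[130:290,240:450],(420,290))]))
E
```

```text
[ 519.23022358 -240.03739904  186.48095464] [3.14155671e+00 1.53504353e-05 2.57790718e+00] 15.995960291644147 49.99798536300659 [-0.40267947  0.28824236 -7.14524563] 0.001618204829895693
```

View pics/f.png

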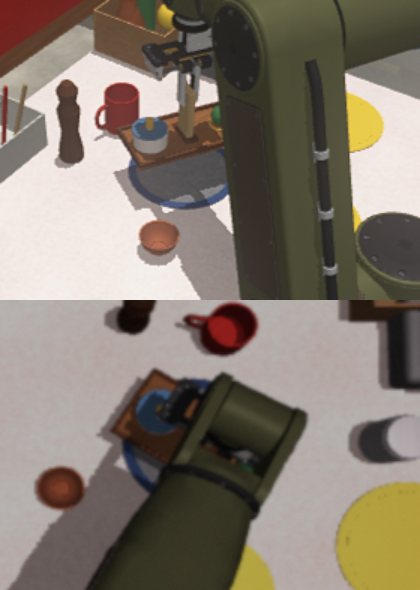

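The tray is held level and still over the mat, with the lid seated at (150,140) and the ball in place at (215,118). It touches nothing and the bystanders are unmoved. Handing in.

```bash
python3 -c "
from cell import ticket; print(ticket.sign_off())"
```

```text
the job is handed in; nothing more can be done
None
```

I handed the job in at about 19 s on the clock: the lid is seated on the cup, and the tray is held level and still about 10 cm above the middle of the blue mat with the ball in its pocket; `sign_off()` gave no verdict.

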